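Swing the goniometer to its measuring stop

ROBOT

A 6-joint arm with a two-finger parallel gripper is mounted at the origin on a cart in front of the work surface, level with it; the furniture and walls round the work are solid. World frame = base frame: x ahead of the robot, y to its left, z up, the work surface at z = 0. Lengths are in m, angles in degrees, forces in N, time in s.
With the tool pointing down it reaches from about 0.35 to 1 m from the base axis. Payload 7.1 kg.
Tool frame: the origin (TCP) lies midway between the tips of the shut fingers; the grasp point (between the pads) lies 19 mm behind it; z points along the fingers, y is the line along which they close (so a half turn about z gives the same grasp; the last joint's range is limited). The gripper opens to 85 mm and grips with 20 to 120 N. Pads are 22 mm wide; open, the fingers measure 114 mm over their backs; the gripper's body (76 mm by 85 mm) begins 54 mm behind the grasp point. The pads swing forward as they close: fully open they stand 13 mm farther back than shut.
Start: joints at [-76.719, 24.242, 93.386, -0, 62.372, -1.089], TCP at [0.155, -0.605, 0.231] pointing down, gripper open.
Joint ranges: [-172.04, 172.04], [-51.8, 120.97], [4.93, 147.93], [-75.15, 255.16], [6.16, 154.13], [-145.62, 145.62]. Speed limits (degrees/s): [136.94, 136.94, 172.46, 180, 180, 180].

INTERFACE

Orientations are given as [roll, pitch, yaw] about the fixed x, y, z axes, in that order (R = Rz(yaw) Ry(pitch) Rx(roll)).
In Python, from station import observe, grab_frame, close_job gives the robot as it stands.
- The arm moves only by the tool servo_tool, never from a script. Its argument "moves" is a list that holds one entry, the list of rows, each a list of 7 numbers: the shift along the tool's x, y, z in m, then the turn, a rotation vector about the tool's x, y, z in degrees, then the closure, from 0 (fully open) to 1 (shut). A call has 1 to 10 rows; each row is the pose to reach, as a shift and turn from the pose commanded when the call began, along the tool's axes at that moment; what a row does not reach only later rows make up. A row lasts 1/10 s, in which the tool goes at most 50 mm and 8.59 degrees, less where a joint would pass 70% of its speed; a pose out of reach is approached as far as the arm can. A call with a gripper value outside its range is refused whole. The fingers move at their own pace and stop on an object; "grip_force" is the grip in N (left out, the last holds). Time passes only in rows, so rows that repeat a pose let the fingers close. It gives the time, the measured TCP pose, the force, the opening and the grip force at its end, in the units of the state.
- observe(): the state, without advancing time (a new reading comes with each control period).
- grab_frame(name): name is "side" or "top" or "wrist"; returns a dict with "pixels" (400x640x3 uint8, red, green, blue), "z_map" (400x640 float32, m along the optical axis (not along the pixel's ray), 0 where there is no reading), "fx", "fy", "cx", "cy" (pixels), "view" (4x4, takes a point from world to camera coordinates). Camera axes: x right, y up, looking along -z (the intrinsics and any distortion apply to the point x, -y, -z); pixel columns grow to the right and rows downward; lengths in m; the calibration is good to about 2 mm. A picture is of the moment at which its call begins.
- close_job(): hands the job in; it is judged then, once.
The state is a dict: "clock": time; "joint_pos": joint angles; "joint_vel": joint speeds; "effort": joint torques, N m; "tool_pos": TCP position; "tcp_rot": TCP orientation; "ft_force": force on the tool from outside, world axes, zero at the start; "wrist_torque": the same for the moment, N m; "finger_gap": opening from 0.0 (shut) to 1.0 (fully open); "grip_force": force on a finger pad.
Only numpy, scipy, OpenCV 4.12 (cv2) and the standard library are available. Lean on these libraries where they do the work, as an engineer would, in place of code of your own. Each camera call takes 0.05 s, during which the arm holds its last target. There are 200 camera calls.

TASK

The light-scattering goniometer on the bench is pinned in its home hole. Lift the red knob of the spring index pin until the pin is clear, swing the turntable clockwise (seen from above) with it to the brass stop segment, and let the pin drop fully home into the hole of that segment so that the detector is locked at the measuring angle. The hole is wherever the last user clamped the segment, so let the pin ride lightly on the brass and feel for it: never force, jam or lever the pin against the ring, and leave the other things on the bench alone.

Things in the scene. Friction and masses are not known exactly. Their poses are not given: they have to be found in the camera images.
- knob (a point): centre of the red knob of the index plunger, an upright cylinder 22 mm across, 24 mm tall, 90 mm from the pivot on a tongue of the turntable, with which it turns. At the start its centre is 65 mm above the bench; below it a barrel 17 mm across (top 51 mm above the bench) and the tongue (top 35 mm, 30 mm wide). Lifting it draws the pin; a spring pushes it down again.
- pivot (a point): point on the vertical turning axis of the turntable, 24 mm above the bench (level with the top of the index ring). The clear cell on the axis is 87 mm tall, the black detector tube and the white light source 80 mm at most; all are over 60 mm from the knob.
- turntable (a joint): angle of the turntable in rad: 0 pinned at home, growing clockwise seen from above (seen from the robot the knob goes from front right to front left), at most 1.1. It drags with 2 N at the knob, some 2 N more while the pin rides on the ring, and stays where it is left. As the round nose enters the hole it pulls the turntable on by up to 5 mm at the knob; then the turntable is locked but for 1 mm of play.
- index_pin (a joint): height of the index pin in m: 0 fully down in a hole, at most 0.018. Resting on the aluminium land round the home hole it reads 0.0095, on the brass segment 0.0085. Spring and weight push it down with 6 N when seated, 8 N on the brass, 10.5 N at the upper end; it is damped (2 N more when lifted at 30 mm/s) and sinks home in about 0.1 s once over a hole.
- home_hole (a point): mouth of the home hole in the aluminium land, 24 mm above the bench, 90 mm from the pivot; the pin sits in it at the start. Holes are 9.5 mm wide, the pin 8 mm with a round nose. The land ends 0.42 rad clockwise of this hole; from there the brass segment, 1 mm lower, carries the pin as far as the turntable can turn.
- goniometer: the instrument, fixed to the bench: round grey base 236 mm across, origin under the pivot. The brass stop segment lies in its ring and is clamped where the last user set it; its only hole is 90 mm from the pivot, between 0.57 and 0.93 rad clockwise of the home hole. Its angle is not measured; a red line at its outer edge marks it.
- pin_rod: the steel pin under the knob, moving with it; origin 65 mm under the knob's centre, nose 14 mm above that origin. It is spoilt when it is loaded against the ring or the side of a hole with more than 30 N; riding under its spring alone it presses with about 8 N.
- timer: white bench timer, 66x62x17 mm, origin under its centre; a bystander
- cell_box: dark hinged box for glass cells, 70x98x40 mm, origin under its centre; a bystander
- cuvette_rack: blue cuvette rack, 44x110x30 mm, origin under its centre; a bystander

How it is judged:
By the outcome, as a careful person would: the job done as asked, in the order asked, and still so for the second after the job is handed in, with the robot touching nothing.
It also fails if it takes over 42 s, if anything falls off the work surface, if the arm or the gripper's body presses on something with over 40 N, if the wrist force passes 120 N, or if a joint passes its speed limit or range.

## Working session

There is one attempt and no reset: what is moved stays moved. The work goes in short steps, Python scripts to look and compute and a tool call to move; the robot and the scene stay as the last step left them, time stands still between calls to the robot, and variables do not carry over. Pictures are saved under pics/ and viewed, at most 10 in all, crops included, and the job is handed in when it is done.

Besides the shell and the picture viewer there is one more tool, called after "Request:" as name(argument=value, ...) on one line, values as JSON. servo_tool: Moves the arm, as the interface text tells. Its arguments: {"type":"object","properties":{"moves":{"type":"array"},"grip_force":{"type":"number"}},"required":["moves"]}

```bash
mkdir -p pics; cat > h.py <<'E'
import numpy as np,cv2
from station import observe,grab_frame,close_job
def save(f,n): cv2.imwrite('pics/'+n,f['pixels'][:,:,::-1])
def pts(f,u,v):
    u=np.asarray(u);v=np.asarray(v);z=f['z_map'][v,u]
    c=np.stack([(u-f['cx'])/f['fx']*z,-(v-f['cy'])/f['fy']*z,-z,np.ones_like(z)],0)
    return (np.linalg.inv(f['view'])@c)[:3].T
def ray(f,u,v,h):
    M=np.linalg.inv(f['view']);d=M[:3,:3]@np.array([(u-f['cx'])/f['fx'],-(v-f['cy'])/f['fy'],-1]);o=M[:3,3]
    return o+d*(h-o[2])/d[2]
def red(f):
    h=cv2.cvtColor(f['pixels'],cv2.COLOR_RGB2HSV);m=((h[...,0]<8)|(h[...,0]>172))&(h[...,1]>150)&(h[...,2]>70)
    n,l,s,c=cv2.connectedComponentsWithStats(m.astype(np.uint8))
    return l,[(i,s[i],c[i]) for i in range(1,n) if s[i][4]>5]
E
python3 - <<'E'
from h import *
print({k:np.round(v,3) for k,v in observe().items()})
ims=[]
for n in ('top','side'):
    f=grab_frame(n);ims.append(f['pixels']);save(f,n+'0.png')
    l,r=red(f)
    for i,s,c in r:
        v,u=np.where(l==i);p=pts(f,u,v);print(n,s,c.round(1),np.median(p,0).round(4),p.max(0).round(3),p.min(0).round(3))
E
```

```text
{'clock': np.float64(0.0), 'joint_pos': array([-76.717,  24.284,  93.432,   0.   ,  62.374,  -1.089]), 'joint_vel': array([-0.08 , -0.014,  0.016,  0.076,  0.059, -0.007]), 'effort': array([-4.0000e-03, -5.5740e+01, -2.8174e+01, -0.0000e+00,  7.0000e-03,
        0.0000e+00]), 'tool_pos': array([ 0.155, -0.605,  0.231]), 'tcp_rot': array([-1.79911e+02, -2.00000e-03,  1.43720e+01]), 'ft_force': array([-0.411,  1.092,  0.157]), 'wrist_torque': array([-0.007, -0.048,  0.002]), 'grip_force': np.float64(0.0), 'finger_gap': np.float64(0.998)}
top [507   1  12  16 118] [512.2   7.8] [ 0.9004 -0.5594  0.1554] [ 1.006 -0.55   0.159] [ 0.884 -0.645 -0.003]
top [521   9   3   6   8] [522.4  11.5] [ 0.8926 -0.58    0.1549] [ 0.898 -0.574  0.159] [ 0.885 -0.581  0.154]
top [443  68  11  10  87] [447.8  72.4] [ 0.8009 -0.4519  0.0711] [ 0.84  -0.16   0.925] [ 0.471 -0.49  -0.003]
top [   0  130   42  117 3568] [ 19.5 188.8] [0.557  0.5578 0.0034] [0.707 0.613 0.925] [ 0.426 -0.16  -0.003]
top [407 217   9   8  29] [410.2 220.9] [ 0.4689 -0.355   0.0766] [ 0.478 -0.35   0.078] [ 0.462 -0.366  0.068]
[... 194 characters left out ...]
] [ 0.42  -0.901  0.017]
side [ 489    0  151   73 5978] [587.9  25.3] [ 1.1196 -0.0879  0.2829] [1.125 0.273 0.661] [ 0.293 -0.891  0.232]
side [223  57  23  27 417] [231.8  68.5] [ 0.467   0.6414 -0.0013] [0.529 0.735 0.661] [ 0.293 -0.891 -0.007]
side [584  73  52  25 861] [610.   84.1] [ 0.9793 -0.293   0.2796] [ 1.02  -0.25   0.661] [ 0.293 -0.891  0.277]
side [235  90   2   4   7] [235.4  91.3] [0.4521 0.4642 0.0029] [0.456 0.487 0.006] [ 0.45   0.457 -0.004]
side [ 530  149  110  122 8570] [589.1 205.9] [ 0.9004 -0.4039  0.122 ] [ 1.102 -0.354  0.661] [ 0.293 -0.891 -0.003]
side [328 267  13  15 129] [333.8 274.8] [ 0.4684 -0.3692  0.0719] [ 0.496 -0.311  0.077] [ 0.46  -0.374  0.023]
```

View pics/top0.png

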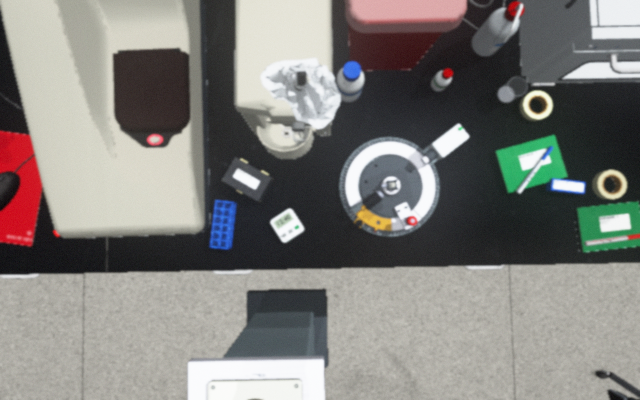

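View pics/side0.png

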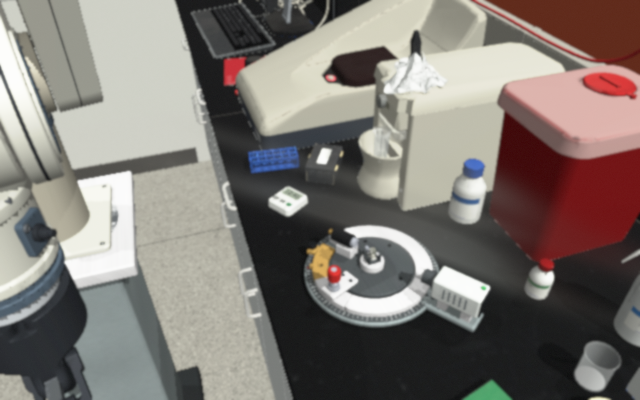

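The top view shows the knob at (410,221), cell/pivot near (391,185), brass segment around (375,220) and the detector at (372,198). The side view agrees, with the knob at (334,274). The bystanders are well to the left. Next I'll work out the hover shift.

```bash
python3 - <<'E'
from h import *
f=grab_frame('top')
p=ray(f,389.5,187,0.02);k=ray(f,410.5,221,.072)
print('pivot',p.round(4),'knob',k.round(4),np.linalg.norm((k-p)[:2]))
o=observe();y=np.radians(o['tcp_rot'][2])
r=(k-p)[:2];ang=np.degrees(np.arctan2(r[1],r[0]));print('radial ang',ang,'yaw wanted',ang+180)
d=(k-o['tool_pos'])[:2]
print('tool shift',d@[np.cos(y),np.sin(y)],d@[np.sin(y),-np.cos(y)])
E
```

```text
pivot [ 0.5493 -0.3226  0.02  ] knob [ 0.4689 -0.3574  0.072 ] 0.08765333981266547
radial ang -156.6234086204454 yaw wanted 23.37659137955461
tool shift 0.3654680638731837 -0.16197682086686083
```

Request:
servo_tool(moves=[[[0.042,-0.018,0,0,0,-2,0],[0.084,-0.036,0,0,0,-4,0],[0.126,-0.054,0,0,0,-6,0],[0.168,-0.072,0,0,0,-8,0],[0.21,-0.09,0.01,0,0,-10,0],[0.252,-0.11,0.01,0,0,-10,0],[0.294,-0.13,0.02,0,0,-10,0],[0.336,-0.15,0.02,0,0,-10,0],[0.355,-0.16,0.02,0,0,-10,0],[0.355,-0.16,0.02,0,0,-10,0]]])

```text
clock: 1.15
tool_pos: [0.4612, -0.3602, 0.211]
tcp_rot: [-180.0, -0.0, 24.6]
ft_force: [-0.3, -0.6, -0.2]
finger_gap: 0.999
grip_force: 0.0
```

```bash
python3 - <<'E'
from h import *
o=observe();print(o['clock'],o['tool_pos'],o['tcp_rot'],o['ft_force'],o['finger_gap'])
f=grab_frame('wrist');save(f,'w1.png');print(np.linalg.inv(f['view']).round(3),f['fx'])
l,r=red(f)
for i,s,c in r:
    v,u=np.where(l==i);p=pts(f,u,v);print(s,c.round(1),np.median(p,0).round(4),p.max(0).round(3))
E
```

```text
1.15 [ 0.46123192 -0.36018418  0.21100632] [-1.79970775e+02 -1.40091555e-02  2.45856636e+01] [-0.30168206 -0.62707414 -0.16603459] 0.9992708749073457
[[ 0.417  0.877  0.239  0.522]
 [-0.909  0.402  0.11  -0.333]
 [ 0.001 -0.263  0.965  0.353]
 [ 0.     0.     0.     1.   ]] 321.8670843722177
[320 169  24  26 398] [331.8 180.9] [ 0.4741 -0.3595  0.0755] [ 0.483 -0.35   0.078]
```

View pics/w1.png

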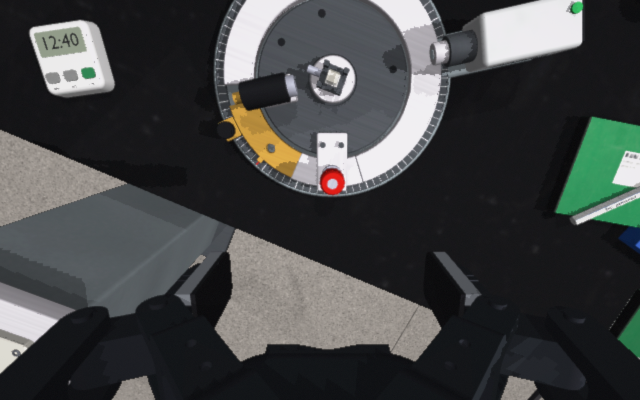

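The knob is at (332,181), with the cell on the axis at (331,78). The brass sector is at lower left, with a dark spot at (271,148) that could be its hole. I'll enlarge that area and fit the pivot.

```bash
python3 - <<'E'
from h import *
from scipy.optimize import least_squares
f=grab_frame('wrist');im=f['pixels']
cv2.imwrite('pics/c1.png',cv2.resize(im[85:205,200:360,::-1],None,fx=5,fy=5,interpolation=cv2.INTER_CUBIC))
h=cv2.cvtColor(im,cv2.COLOR_RGB2HSV)
# dark grey inner disc / white ring: outermost white pixel along rays from rough pivot
c=ray(f,331,90,.024)
P=[]
for a in np.radians(np.arange(0,360,3)):
    best=None
    for r in np.arange(.085,.125,.0005):
        w=np.append(c[:2]+r*np.array([np.cos(a),np.sin(a)]),[.024,1]);q=f['view']@w
        u=int(round(f['cx']+f['fx']*q[0]/-q[2]));v=int(round(f['cy']+f['fy']*q[1]/q[2]))
        if 0<=u<640 and 0<=v<400 and h[v,u,2]>190 and h[v,u,1]<40: best=w[:2]
    if best is not None:P.append(best)
P=np.array(P)
s=least_squares(lambda x:np.hypot(*(P-x[:2]).T)-x[2],[*c[:2],.1],loss='soft_l1',f_scale=.001)
print(len(P),c,s.x,np.median(abs(s.fun)))
pv=s.x[:2]
l,r=red(f);i=max(r,key=lambda t:t[1][4])[0];v,u=np.where(l==i);p=pts(f,u,v);t=p[p[:,2]>.0745];k=(t.max(0)+t.min(0))/2
H=ray(f,271,148,.023)
for n,q in (('knob',k),('spot',H)):
    d=q[:2]-pv;print(n,q.round(4),np.hypot(*d),np.degrees(np.arctan2(d[1],d[0])))
E
```

```text
67 [ 0.5436919  -0.32788833  0.024     ] [ 0.55155129 -0.32443465  0.1027278 ] 0.000869619806559016
knob [ 0.4914 -0.3524  0.2135] 0.06632336942989259 -155.0661423721721
spot [ 0.4679 -0.2958  0.023 ] 0.08840875562808707 161.10369630970158
```

View pics/c1.png

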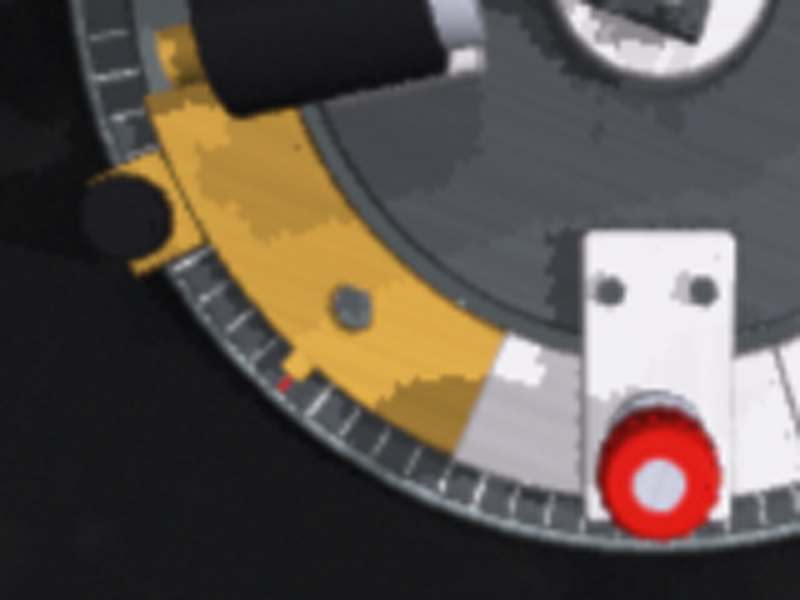

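The crop shows the hole at (352,307), which is frame pixel (270.4,146.4). The red mark is beside it, and the knob's cap centre is at (332,182).

```bash
python3 - <<'E'
from h import *
f=grab_frame('wrist');pv=np.array([.5516,-.3244])
o=observe();y=np.radians(o['tcp_rot'][2]);X=np.array([np.cos(y),np.sin(y)]);Y=np.array([np.sin(y),-np.cos(y)])
for n,q in (('knob',ray(f,332,182,.077)),('hole',ray(f,270.4,146.4,.023)),('redline',ray(f,257.4,161.4,.022))):
    d=q[:2]-pv;e=q[:2]-o['tool_pos'][:2];print(n,q.round(4),np.hypot(*d),np.degrees(np.arctan2(d[1],d[0]))%360,'tool',e@X,e@Y)
E
```

```text
knob [ 0.4706 -0.3623  0.077 ] 0.08937561378592244 205.06753328093046 tool 0.010962621292406279 0.004598362172940513
hole [ 0.4684 -0.2955  0.023 ] 0.08807251966910641 160.81780900109507 tool 0.03650517678586906 -0.05717138526230377
redline [ 0.4485 -0.2888  0.022 ] 0.10902709450035036 160.96904508003036 tool 0.021121288292690284 -0.07140153225208969
```

Request:
servo_tool(moves=[[[0.004,0.002,0.03,0,0,0,0.4],[0.011,0.0045,0.06,0,0,0,0.4],[0.011,0.0045,0.09,0,0,0,0.4],[0.011,0.0045,0.11,0,0,0,0.4],[0.011,0.0045,0.13,0,0,0,0.4],[0.011,0.0045,0.13,0,0,0,0.4]]], grip_force=20)

```text
clock: 1.9
tool_pos: [0.4685, -0.3618, 0.0788]
tcp_rot: [-179.7, 0.1, 24.3]
ft_force: [-0.7, -0.2, 1.2]
finger_gap: 0.599
grip_force: 0.0
```

```bash
python3 - <<'E'
from h import *
o=observe();print(o['clock'],o['tool_pos'],o['tcp_rot'],o['ft_force'],o['finger_gap'])
f=grab_frame('wrist');save(f,'w2.png')
l,r=red(f);i,s,c=max(r,key=lambda t:t[1][4]);print(s,c)
v,u=np.where(l==i);p=pts(f,u,v);t=p[(p[:,2]>.074)&(p[:,2]<.08)]
y=np.radians(o['tcp_rot'][2]);X=np.array([np.cos(y),np.sin(y)]);Y=np.array([np.sin(y),-np.cos(y)])
k=(t[:,:2]-o['tool_pos'][:2])@np.array([X,Y]).T;print('tool extents',k.min(0),k.max(0),(k.min(0)+k.max(0))/2)
k=(p[:,:2]-o['tool_pos'][:2])@np.array([X,Y]).T;print('all y',np.percentile(k[:,1],[1,99]))
E
```

```text
1.9 [ 0.46850169 -0.36180833  0.07877269] [-1.79739070e+02  1.43121739e-01  2.42535216e+01] [-0.71928108 -0.23565728  1.19806717] 0.5988253708144475
[ 304  218   46   52 1556] [326.36568123 242.47365039]
tool extents [-0.00704362 -0.01016304] [0.01391436 0.01087072] [0.00343537 0.00035384]
all y [-0.01022469  0.01042819]
```

View pics/w2.png

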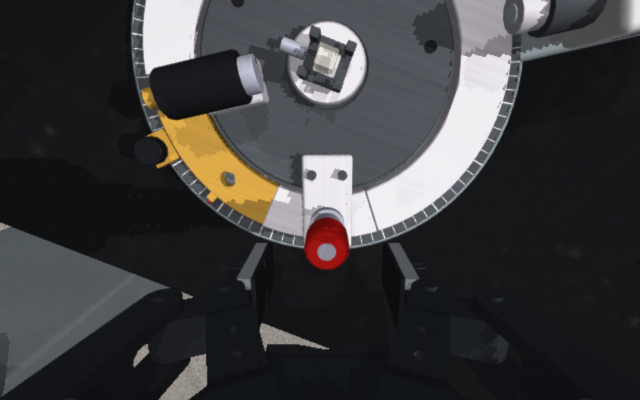

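The knob at (326,252) sits midway between the pads at (258,275) and (398,275). I'll descend and close gently.

Request:
servo_tool(moves=[[[0.003,0,0.015,0,0,0,0.5],[0.003,0,0.029,0,0,0,0.6],[0.003,0,0.029,0,0,0,0.68],[0.003,0,0.029,0,0,0,0.73],[0.003,0,0.029,0,0,0,0.76],[0.003,0,0.029,0,0,0,0.8],[0.003,0,0.029,0,0,0,0.8]]], grip_force=20)

```text
clock: 2.65
tool_pos: [0.4733, -0.36, 0.052]
tcp_rot: [-179.9, 0.0, 24.4]
ft_force: [-1.1, 2.7, -6.6]
finger_gap: 0.247
grip_force: 19.8
```

Request:
servo_tool(moves=[[[0,0,0,0,0,0,0.85],[0,0,-0.002,0,0,0,0.85],[0,0,-0.004,0,0,0,0.85],[0,0,-0.006,0,0,0,0.85],[0,0,-0.008,0,0,0,0.85],[0,0,-0.01,0,0,0,0.85],[0,0,-0.012,0,0,0,0.85],[0,0,-0.0135,0,0,0,0.85],[0,0,-0.0135,0,0,0,0.85]]], grip_force=40)

```text
clock: 3.55
tool_pos: [0.4737, -0.3607, 0.0659]
tcp_rot: [-180.0, 0.0, 24.4]
ft_force: [-3.8, 1.7, -10.0]
finger_gap: 0.243
grip_force: 39.5
```

```bash
cat > m.py <<'E'
from h import *
o=observe();print(o['clock'],o['tool_pos'].round(4),o['tcp_rot'].round(2),o['ft_force'].round(2),round(float(o['finger_gap']),3),o['grip_force'])
y=np.radians(o['tcp_rot'][2]);X=np.array([np.cos(y),np.sin(y)]);Y=np.array([np.sin(y),-np.cos(y)])
f=grab_frame('wrist')
l,r=red(f);i,s,c=max(r,key=lambda t:t[1][4])
v,u=np.where(l==i);p=pts(f,u,v)
k=(p[:,:2]-o['tool_pos'][:2])@np.array([X,Y]).T;ky=np.percentile(k[:,1],[1,99])
top=np.percentile(p[:,2],[80,90,95]);t=p[abs(p[:,2]-top[1])<.003];c=(t[:,:2].min(0)+t[:,:2].max(0))/2;d=c-[.5516,-.3244]
print('topz',top.round(4),'tool y',ky.round(4),'knob',c.round(4),'R',np.hypot(*d).round(4),'ang',(np.degrees(np.arctan2(d[1],d[0]))%360).round(2))
E
python3 m.py
```

```text
3.55 [ 0.4737 -0.3607  0.0659] [-1.7999e+02  2.0000e-02  2.4380e+01] [ -3.77   1.69 -10.  ] 0.243 39.486438632011414
topz [0.0899 0.0902 0.0905] tool y [-0.009   0.0103] knob [ 0.4727 -0.362 ] R 0.0874 ang 205.46
```

Request:
servo_tool(moves=[[[0.0001,-0.0031,0,0,0,2,0.85],[0.0003,-0.0077,0,0,0,5,0.85],[0.0011,-0.0138,0,0,0,9,0.85],[0.0023,-0.0198,0,0,0,13,0.85],[0.0038,-0.0257,0,0,0,17,0.85],[0.0058,-0.0315,0,0,0,21,0.85],[0.0082,-0.0372,0,0,0,25,0.85],[0.011,-0.0427,0,0,0,29,0.85],[0.0134,-0.0466,0,0,0,32,0.85],[0.0142,-0.0479,0,0,0,33,0.85]]])

```text
clock: 4.6
tool_pos: [0.4661, -0.3109, 0.0656]
tcp_rot: [-180.0, 0.1, -8.7]
ft_force: [-7.2, -0.7, -8.7]
finger_gap: 0.241
grip_force: 39.6
```

```bash
python3 m.py
```

```text
4.6 [ 0.4661 -0.3109  0.0656] [-1.80e+02  1.00e-01 -8.71e+00] [-7.17 -0.71 -8.69] 0.241 39.58166778087616
topz [0.0895 0.0899 0.0902] tool y [-0.0092  0.0103] knob [ 0.465  -0.3113] R 0.0876 ang 171.37
```

Request:
servo_tool(moves=[[[0,0,0.0015,0,0,0,0.85],[0,0,0.003,0,0,0,0.85],[0,0,0.0045,0,0,0,0.85],[0,0,0.0045,0,0,0,0.85],[0,0,0.0045,0,0,0,0.74],[0,0,0.0045,0,0,0,0.7],[0,0,0.0045,0,0,0,0.65],[0,0,0.0045,0,0,0,0.62],[0,0,0.0045,0,0,0,0.62]]], grip_force=20)

```text
clock: 5.55
tool_pos: [0.4679, -0.3117, 0.0619]
tcp_rot: [180.0, -0.1, -8.6]
ft_force: [-0.8, 0.7, 0.1]
finger_gap: 0.383
grip_force: 0.0
```

```bash
python3 m.py
```

```text
5.55 [ 0.4679 -0.3117  0.0619] [ 1.7995e+02 -1.0000e-01 -8.6300e+00] [-0.78  0.66  0.13] 0.383 0.0
topz [0.0843 0.0846 0.0849] tool y [-0.0104  0.0104] knob [ 0.4648 -0.3114] R 0.0878 ang 171.47
```

Request:
servo_tool(moves=[[[0,0,0.005,0,0,0,0.62],[0,-0.002,0.01,0,0,1.3,0.62],[0.0001,-0.004,0.01,0,0,2.6,0.62],[0.0002,-0.0055,0.01,0,0,3.6,0.62],[0.0003,-0.007,0.01,0,0,4.6,0.62],[0.0004,-0.0085,0.01,0,0,5.5,0.62],[0.0006,-0.01,0.01,0,0,6.5,0.62],[0.0008,-0.0115,0.01,0,0,7.5,0.62],[0.001,-0.013,0.01,0,0,8.5,0.62]]])

```text
clock: 6.5
tool_pos: [0.4699, -0.2984, 0.0513]
tcp_rot: [180.0, 0.0, -17.2]
ft_force: [-3.9, -3.7, -2.2]
finger_gap: 0.381
grip_force: 2.1
```

```bash
python3 m.py
```

```text
6.5 [ 0.4699 -0.2984  0.0513] [ 1.800e+02  2.000e-02 -1.721e+01] [-3.89 -3.72 -2.21] 0.381 2.1127481013536453
topz [0.0844 0.0847 0.085 ] tool y [-0.0049  0.0157] knob [ 0.4662 -0.3032] R 0.088 ang 166.08
```

Request:
servo_tool(moves=[[[0,-0.001,0,0,0,0.65,0.62],[0,-0.002,0,0,0,1.3,0.62],[0.0001,-0.003,0,0,0,1.95,0.62],[0.0001,-0.003,0,0,0,1.95,0.62]]])

```text
clock: 6.95
tool_pos: [0.4711, -0.2953, 0.0514]
tcp_rot: [-180.0, 0.0, -19.1]
ft_force: [-1.6, -0.4, 0.3]
finger_gap: 0.377
grip_force: 0.6
```

```bash
python3 m.py
```

```text
6.95 [ 0.4711 -0.2953  0.0514] [-179.98    0.    -19.11] [-1.64 -0.45  0.32] 0.377 0.5733617953956127
topz [0.0842 0.0846 0.0848] tool y [-0.0049  0.0157] knob [ 0.4671 -0.2999] R 0.088 ang 163.83
```

Request:
servo_tool(moves=[[[0,-0.001,0,0,0,0.65,0.62],[0,-0.002,0,0,0,1.3,0.62],[0,-0.002,0,0,0,1.3,0.62]]])

```text
clock: 7.3
tool_pos: [0.4721, -0.2935, 0.0514]
tcp_rot: [-180.0, -0.0, -20.4]
ft_force: [-0.2, -0.1, -0.7]
finger_gap: 0.386
grip_force: 0.0
```

```bash
python3 m.py
```

```text
7.3 [ 0.4721 -0.2935  0.0514] [-1.7998e+02 -3.0000e-02 -2.0410e+01] [-0.25 -0.07 -0.74] 0.386 0.0
topz [0.0815 0.0819 0.0821] tool y [-0.0074  0.0136] knob [ 0.4686 -0.2955] R 0.0879 ang 160.78
```

Request:
servo_tool(moves=[[[0,0,0,0,0,0,0.62],[0,0,0,0,0,0,0.62],[0,0,0,0,0,0,0.62]]])

```text
clock: 7.65
tool_pos: [0.4717, -0.2937, 0.0514]
tcp_rot: [-180.0, -0.0, -20.4]
ft_force: [0.9, -0.2, 0.1]
finger_gap: 0.379
grip_force: 0.0
```

```bash
python3 m.py
```

```text
7.65 [ 0.4717 -0.2937  0.0514] [-1.800e+02 -1.000e-02 -2.038e+01] [ 0.9  -0.22  0.11] 0.379 0.0
topz [0.076  0.0763 0.0766] tool y [-0.0086  0.0121] knob [ 0.4689 -0.2945] R 0.0879 ang 160.09
```

The pin dropped: the knob's top is at 76 mm, as at the start, and nothing touches it. I'll retreat straight up.

Request:
servo_tool(moves=[[[0,0.0017,0,0,0,0,0.6],[0,0.0017,-0.005,0,0,0,0.58],[0,0.0017,-0.015,0,0,0,0.58],[0,0.0017,-0.035,0,0,0,0.58],[0,0.0017,-0.065,0,0,0,0.58],[0,0.0017,-0.1,0,0,0,0.58],[0,0.0017,-0.13,0,0,0,0.58],[0,0.0017,-0.13,0,0,0,0.58],[0,0.0017,-0.13,0,0,0,0.58]]])

```text
clock: 8.6
tool_pos: [0.4714, -0.2955, 0.1826]
tcp_rot: [180.0, -0.1, -20.4]
ft_force: [-0.4, -0.7, -1.1]
finger_gap: 0.419
grip_force: 0.0
```

```bash
python3 m.py; python3 -c "
from h import *
f=grab_frame('wrist');save(f,'w3.png')"
```

```text
8.6 [ 0.4714 -0.2955  0.1826] [ 1.7997e+02 -1.3000e-01 -2.0380e+01] [-0.35 -0.73 -1.13] 0.419 0.0
topz [0.0761 0.0765 0.0768] tool y [-0.0097  0.0098] knob [ 0.4688 -0.2944] R 0.0881 ang 160.08
```

View pics/w3.png

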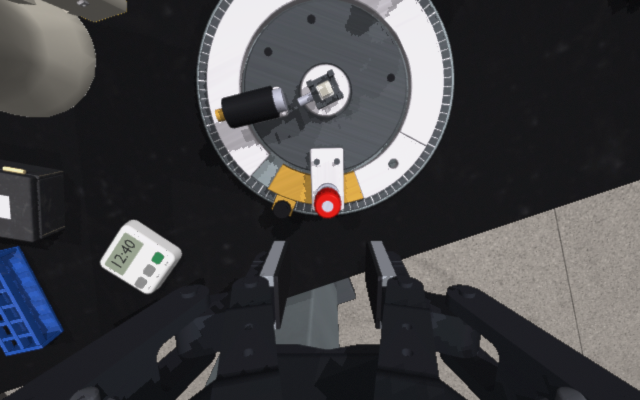

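The knob at (327,204) now sits over the brass segment with the pin home. The vacated home hole shows at (393,164), and the gripper is clear.

```bash
python3 -c "
from station import close_job
print(close_job())"
```

```text
the job is handed in; nothing more can be done
None
```

The turntable is locked at the measuring angle: the pin dropped fully home in the brass segment's hole (about 45° clockwise of home), the gripper is clear and touching nothing, and the job was handed in at about 9 s with no verdict returned.

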